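Clear the reject core and set the angle gauge on the sprung stud

TASK

Take the rejected ferrite core that sits around the jig's stud and drop it into the reject box. Then pick up the pendulum angle gauge by its grip, press the recess in its foot down onto the stud so that the stud springs in a few millimetres, and rock the gauge sideways on the stud until its swinging pointer settles on the brass index tab of its dial. Finish while still gripping it there, pointer at rest on the tab, gauge carried only by your grip and the stud; leave everything else on the bench where it is.

Things in the scene. Friction and masses are not known exactly. Their poses are not given: they have to be found in the camera images.
- core_mid (a point): Centre of the rejected ferrite core: a dark grey ring, 46 outer diameter, 28 bore, 30 high, about 110 g. It lies flat on the jig block around the stud (an identical spare core stands alone elsewhere on the bench). z up along its bore.
- reject_box: Open grey plastic box, 160 (x) by 140 (y) by 60 high, walls and floor 4 thick, fixed to the bench. Origin at the centre of its underside, z up.
- jig: Steel jig block 100 by 100 by 30 high, fixed to the bench, with the sprung stud standing up at its centre (round brass bush 18 diameter, 6 high, at the stud's root). Origin at the centre of its underside.
- stud_tip (a point): Top of the stud: 10 mm thick steel shank with a lopsided round head (16 across, up to 19 with its side bump); the tip stands 45 above the block's top (75 above the bench) when free and goes down as the stud is pressed.
- stud (a joint): How far the stud is pressed straight down, in m: 0 free, stop at 0.012. The spring starts at about 1 N and adds 0.35 N per mm.
- gauge: Pendulum angle gauge, about 340 g, upright on the bench. Foot plate 46 (x) by 84 (y), 8 high, with a 31 square recess 8 deep amid its underside; housing 34 (x) by 84 (y) up to 92; black upright grip 26 (x) by 18 (y) from 91 to 143. White dial on the +x face, rim to x = 25. Origin: centre of the underside, z up, y along the dial's width; rocking = turning about its x axis.
- gauge_handle (a point): Centre of the gauge's grip, 117 above the centre of the gauge's underside; pinch it across y (18 wide), fingers pointing down. Axes as the gauge's.
- gauge_foot (a point): Centre of the recess's ceiling in the gauge's foot, 8 above the underside: this rests on the stud's tip. Axes as the gauge's.
- pointer (a joint): Angle of the freely swinging dark steel pointer about the gauge's +x axis, rad; 0 pointing straight to the foot. It hangs plumb: turning the gauge by an angle about its +x axis changes the reading by minus that angle. Pivot on the dial, 80 above the underside; it swings at 2 to 3 Hz and settles in 1 to 2 s.
- index (a joint): Angle of the brass index tab (6 wide, 10 long) on the dial about the gauge's +x axis, rad, same pivot, zero and sense as the pointer; preset between 0.14 and 0.32, it cannot be shifted. Pointer on the tab means that both angles are equal.
- pointer_tip (a point): Tip of the pointer, 57 from its pivot.
- index_tip (a point): Point on the index tab 57 from the pivot, where the pointer's tip comes to lie when on the tab.
- spare_core_mid (a point): Bystander: centre of the spare ferrite core (46 diameter, 30 high) standing on the bench; leave it.
- flux_jar: Bystander: amber jar, 52 diameter, 60 high, origin under its centre.
- tip_cleaner: Bystander: dark tin with brass wool, 60 diameter, 40 high, origin under its centre.
- solder_spool: Bystander: spool of solder, 56 diameter, 52 high, origin under its centre.
- paste_dish: Bystander: shallow blue dish, 68 diameter, 14 high, origin under its centre.
- screwdriver: Bystander: screwdriver lying on the bench.
Not all that is in view belongs to the job. What is shaped like the part that bears core_mid but orange is not meant.

How it is judged:
By the outcome, as a careful person would: the job done as asked, in the order asked, and still so for the second after the job is handed in, while the arm keeps its last pose, push and grip.
It also fails if it takes over 64 s, if anything falls off the work surface, if the arm or the gripper's body presses on something with over 40 N, if the wrist force passes 120 N, or if a joint passes its speed limit or range.

ROBOT

A 6-joint arm with a two-finger parallel gripper is mounted at the origin on the work surface. World frame = base frame: x ahead of the robot, y to its left, z up, the work surface at z = 0. Lengths are in m, angles in degrees, forces in N, time in s.
With the tool pointing down it reaches from about 0.275 to 0.75 m from the base axis. Payload 10.2 kg.
Tool frame: the origin (TCP) lies midway between the tips of the shut fingers; the grasp point (between the pads) lies 19 mm behind it; z points along the fingers, y is the direction in which the jaws open and shut (so a half turn about z gives the same grasp; the last joint's range is limited). The gripper opens to 85 mm and grips with 20 to 120 N. Pads are 22 mm wide; open, the fingers measure 114 mm over their backs; the gripper's body (76 mm by 85 mm) begins 54 mm behind the grasp point. The pads swing forward as they close: fully open they stand 13 mm farther back than shut.
Start: joints at [-86.883, 17.928, 85.812, -0, 76.261, -12.8], TCP at [0.144, -0.505, 0.231] pointing down, gripper open.
Joint ranges: [-168.41, 168.41], [-55.51, 124.54], [10.69, 146.95], [-70.63, 250.63], [1, 178], [-165.06, 165.06]. Speed limits (degrees/s): [136.94, 136.94, 172.46, 180, 180, 180].

INTERFACE

Orientations are given as a 3x3 rotation matrix whose columns are the frame's x, y, z axes.
In Python, from rig import bot, optics, job gives the robot as it stands.
- The arm moves only by the tool servo_tool, never from a script. Its argument "targets" is a list that holds one entry, the list of rows, each a list of 7 numbers: the opening, from 0 (shut) to 1 (fully open), then the shift along the tool's x, y, z in mm, then the turn, a rotation vector about the tool's x, y, z in degrees. A call has 1 to 5 rows; each row is the pose to reach, as a shift and turn from the pose measured when the call began, along the tool's axes at that moment; what a row does not reach only later rows make up. A row lasts 1/8 s, in which the tool goes at most 62.5 mm and 10.7 degrees, less where a joint would pass 70% of its speed; a pose out of reach is approached as far as the arm can. A call with a gripper value outside its range is refused whole. The fingers move at their own pace and stop on an object; the grip force is fixed at half the most. Time passes only in rows, so rows that repeat a pose let the fingers close. It gives the time, the measured TCP pose, the force and the opening at its end, in the units of the state.
- bot.read_state(): the state, without advancing time (a new reading comes with each control period).
- optics.camera(name): name is "side" or "top" or "wrist"; returns the picture (384x512x3 uint8, red, green, blue); there is no depth.
- optics.get_calibration(name): a dict with "intrinsics" (3x3 intrinsics, pixels), "R" (3x3) and "t" (3): a world point X has camera coordinates R X + t. Camera axes: x right, y down, z forward; pixel columns grow to the right and rows downward; lengths in m; the calibration is good to about 2 mm. A picture is of the moment at which its call begins: read the wrist's pose just before it. get_calibration takes no time and is no camera call; for the wrist camera it gives the pose at the moment of the call.
- job.job_done(): hands the job in, once; it reports no verdict.
The state is a dict: "t": time; "joint_pos": joint angles; "joint_velocities": joint speeds; "effort": joint torques, N m; "tool_pos": TCP position; "orientation": TCP orientation; "ft_force": force on the tool from outside, world axes, zero at the start; "torque": the same for the moment, N m; "grip_width": finger opening in m.
Only numpy, scipy, OpenCV 4.12 (cv2) and the standard library are available. Lean on these libraries where they do the work, as an engineer would, in place of code of your own. Each camera call takes 0.05 s, during which the arm holds its last target. There are 200 camera calls.

## Working session

There is one attempt and no reset: what is moved stays moved. The work goes in short steps, Python scripts to look and compute and a tool call to move; the robot and the scene stay as the last step left them, time stands still between calls to the robot, and variables do not carry over. Pictures are saved under pics/ and viewed, about 8 in all and at most 12, crops included, and the job is handed in when it is done.

Besides the shell and the picture viewer there is one more tool, called after "Call:" as a command line: name --argument value ..., lists and objects as JSON in quotes. servo_tool: Moves the arm, as the interface text tells. Its arguments: {"type":"object","properties":{"targets":{"type":"array"}},"required":["targets"]}

```bash
mkdir -p pics
cat > h.py <<'E'
import numpy as np, cv2
from rig import bot, optics, job
def pic(n,f=None):
    c=optics.get_calibration(n); im=optics.camera(n)
    if f: cv2.imwrite('pics/'+f+'.png',im[:,:,::-1])
    return im,c
def ray(c,u,v):
    R=np.array(c['R']);t=np.array(c['t']);K=np.array(c['intrinsics'])
    return -R.T@t, R.T@np.linalg.solve(K,[u,v,1.])
def onz(c,u,v,z):
    o,d=ray(c,u,v); return o+d*(z-o[2])/d[2]
def proj(c,X):
    p=np.array(c['intrinsics'])@(np.array(c['R'])@np.array(X)+np.array(c['t'])); return p[:2]/p[2]
def tri(c1,p1,c2,p2):
    o1,d1=ray(c1,*p1);o2,d2=ray(c2,*p2)
    d1/=np.linalg.norm(d1);d2/=np.linalg.norm(d2)
    s=np.linalg.lstsq(np.c_[d1,-d2],o2-o1,rcond=None)[0]
    a=o1+s[0]*d1;b=o2+s[1]*d2
    return (a+b)/2,np.linalg.norm(a-b)
def st():
    s=bot.read_state(); print('t',s['t'],'p',np.round(s['tool_pos'],4),'f',np.round(s['ft_force'],1),'w',round(float(s['grip_width']),4)); print(np.round(s['orientation'],3)); return s
E
python3 - <<'E'
from h import *
st()
a,ca=pic('top','top1');b,cb=pic('side','side1')
for c in (ca,cb): print(np.round(ray(c,256,192),3), np.round(c['intrinsics'],0).tolist())
cv2.imwrite('pics/both.png',cv2.resize(np.hstack([a,b])[:,:,::-1],(800,300)))
E
```

```text
t 0.0 p [ 0.144  -0.5046  0.2307] f [0.7 0.2 0.8] w 0.0852
[[ 0.962  0.274 -0.   ]
 [ 0.274 -0.962  0.001]
 [ 0.    -0.001 -1.   ]]
[[ 0.251  0.019  1.663]
 [ 0.183 -0.007 -0.983]] [[462.0, 0.0, 259.0], [0.0, 462.0, 189.0], [0.0, 0.0, 1.0]]
[[ 0.436 -0.904  1.067]
 [ 0.098  0.698 -0.709]] [[440.0, 0.0, 252.0], [0.0, 440.0, 195.0], [0.0, 0.0, 1.0]]
```

View pics/top1.png

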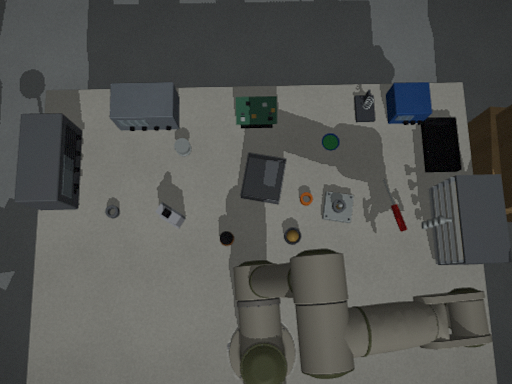

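View pics/side1.png

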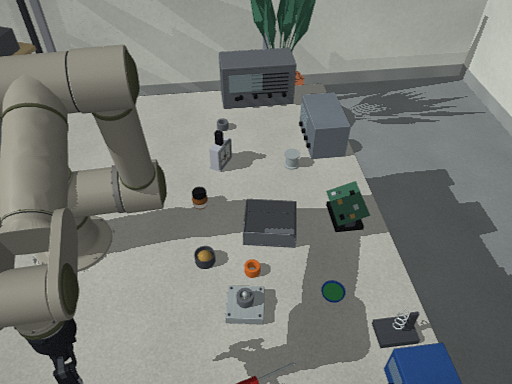

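Candidates for the core: a dark ring around the stud at top (339,205) / side (245,298), an orange ring at top (306,199), and a lone grey ring at top (113,211) / side (222,124). The one on the jig fits because it sits around the stud. The orange ring is the decoy and the lone one is the spare. The gauge is at top (172,214) / side (220,153) and the box at top (263,178). I'll check in an enlarged crop.

Run:
```python
from h import *
a=cv2.imread('pics/top1.png');b=cv2.imread('pics/side1.png')
ca=optics.get_calibration('top');cb=optics.get_calibration('side')
def crop(i,u,v,w,h): return cv2.resize(i[v-h//2:v+h//2,u-w//2:u+w//2],(400,300),interpolation=cv2.INTER_CUBIC)
t=np.vstack([np.hstack([crop(a,338,206,48,36),crop(b,245,300,64,48)]),np.hstack([crop(a,172,214,48,36),crop(b,221,153,64,48)])])
cv2.imwrite('pics/crops.png',cv2.convertScaleAbs(t,alpha=1.4))
for n,u,v,z in [('jigcen',338.5,207,.03),('core',339,205,.06),('gauge',172,214,.1),('box',263,178,.06),('spare',113,211,.03),('orange',306,199,.03)]: print(n,np.round(onz(ca,u,v,z),3))
for n,u,v,z in [('jig',245,304,.03),('core',245,299,.06),('gaugebase',220,167,0),('grip',219,136,.12),('box',271,222,.06)]: print(n,np.round(onz(cb,u,v,z),3))
```

```text
jigcen [ 0.494 -0.287  0.03 ]
core [ 0.496 -0.284  0.06 ]
gauge [0.472 0.295 0.1  ]
box [ 0.599 -0.019  0.06 ]
spare [0.498 0.517 0.03 ]
orange [ 0.525 -0.172  0.03 ]
jig [ 0.494 -0.294  0.03 ]
core [ 0.494 -0.297  0.06 ]
gaugebase [0.471 0.29  0.   ]
grip [0.475 0.317 0.12 ]
box [ 0.603 -0.044  0.06 ]
```

View pics/crops.png

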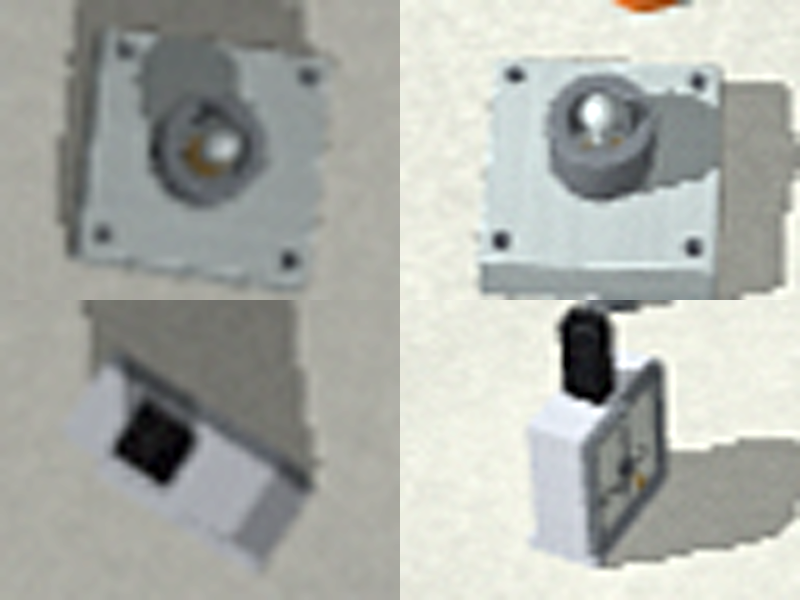

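The crops confirm it: a dark grey ring with the steel stud head and brass bush inside, on the jig. The gauge shows its black grip, and its dial faces +x and away from the base, with the brass tab to the right of foot centre in the side view. Moving over the jig.

Call:
servo_tool --targets '[[[1,55,-15,0,0,0,0],[1,110,-31,0,0,0,0],[1,170,-47,0,0,0,0],[1,230,-64,0,0,0,0],[1,290,-81,0,0,0,0]]]'

```text
t: 0.72
tool_pos: [0.4021, -0.3458, 0.2308]
orientation: [[0.962, 0.274, -0.0], [0.274, -0.962, 0.001], [0.0, -0.001, -1.0]]
ft_force: [0.3, -0.6, -0.2]
grip_width: 0.0856
```

Run:
```python
from h import *
s=st(); d=np.array(s['orientation']).T@(np.array([.494,-.288,.20])-s['tool_pos']);print(d*1000)
```

```text
t 0.725 p [ 0.4021 -0.3458  0.2308] f [ 0.3 -0.6 -0.2] w 0.0856
[[ 0.962  0.274 -0.   ]
 [ 0.274 -0.962  0.001]
 [ 0.    -0.001 -1.   ]]
[104.23569101 -30.38706158  30.87641692]
```

Call:
servo_tool --targets '[[[1,50,-15,15,0,0,0],[1,104,-30,30,0,0,0],[1,104,-30,30,0,0,0]]]'

```text
t: 1.1
tool_pos: [0.4956, -0.2858, 0.199]
orientation: [[0.96, 0.278, -0.002], [0.278, -0.96, 0.004], [-0.001, -0.004, -1.0]]
ft_force: [-0.7, -0.8, -0.0]
grip_width: 0.0854
```

Run:
```python
from h import *
s=st(); im,c=pic('wrist','w1')
print(ray(c,256,192), proj(c,[.494,-.288,.06]))
```

```text
t 1.1 p [ 0.4956 -0.2858  0.199 ] f [-0.7 -0.8 -0. ] w 0.0854
[[ 0.96   0.278 -0.002]
 [ 0.278 -0.96   0.004]
 [-0.001 -0.004 -1.   ]]
(array([ 0.57282223, -0.26370329,  0.3416288 ]), array([-0.31419713, -0.07793097, -0.94625938])) [260.99163472 179.17913078]
```

View pics/w1.png

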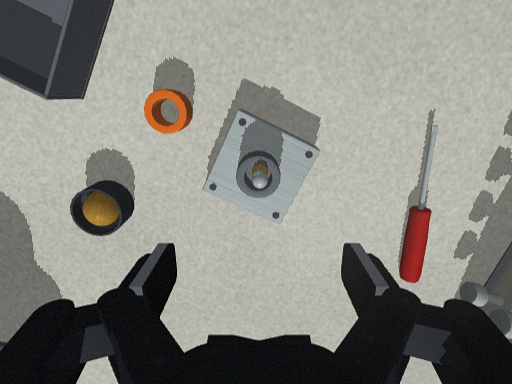

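Wrist view: core ring at about (259,173), stud head at (259,178), and jig holes at (242,122), (309,154), (276,215), (213,187).

Run:
```python
from h import *
im=cv2.imread('pics/w1.png'); c=optics.get_calibration('wrist')
g=im.astype(int); 
# dark ring: grey, low-mid brightness inside ROI
roi=np.zeros(im.shape[:2],np.uint8); cv2.circle(roi,(259,173),33,255,-1)
v=im.max(2); m=((v<110)&(roi>0)&((g.max(2)-g.min(2))<25)).astype(np.uint8)
cs,_=cv2.findContours(m,cv2.RETR_EXTERNAL,cv2.CHAIN_APPROX_NONE)
k=max(cs,key=cv2.contourArea); print(cv2.fitEllipse(k),cv2.boundingRect(k),[int(v[173,x]) for x in range(230,292,4)],[int(v[y,259]) for y in range(140,206,4)])
for z,p in [(.03,(242,122)),(.03,(309,154)),(.03,(276,215)),(.03,(213,187)),(.03,(260,169.5)),(.06,(259,173)),(.045,(259,174)),(.071,(259,178))]: print(z,p,np.round(onz(c,*p,z),4))
gr=cv2.resize(im[130:220,200:320],(800,600),interpolation=cv2.INTER_CUBIC); cv2.imwrite('pics/w1c.png',gr)
```

```text
((257.9713134765625, 166.35540771484375), (43.028133392333984, 54.96379470825195), 9.872489929199219) (236, 141, 47, 53) [172, 175, 109, 111, 86, 108, 110, 130, 98, 98, 91, 107, 103, 167, 166, 166] [110, 105, 109, 52, 88, 90, 91, 78, 105, 108, 159, 221, 117, 108, 118, 179, 173]
0.03 (242, 122) [ 0.5395 -0.2554  0.03  ]
0.03 (309, 154) [ 0.5265 -0.3351  0.03  ]
0.03 (276, 215) [ 0.447  -0.3216  0.03  ]
0.03 (213, 187) [ 0.4603 -0.2423  0.03  ]
0.03 (260, 169.5) [ 0.4948 -0.2882  0.03  ]
0.06 (259, 173) [ 0.4984 -0.286   0.06  ]
0.045 (259, 174) [ 0.4935 -0.2874  0.045 ]
0.071 (259, 178) [ 0.4964 -0.2866  0.071 ]
```

View pics/w1c.png

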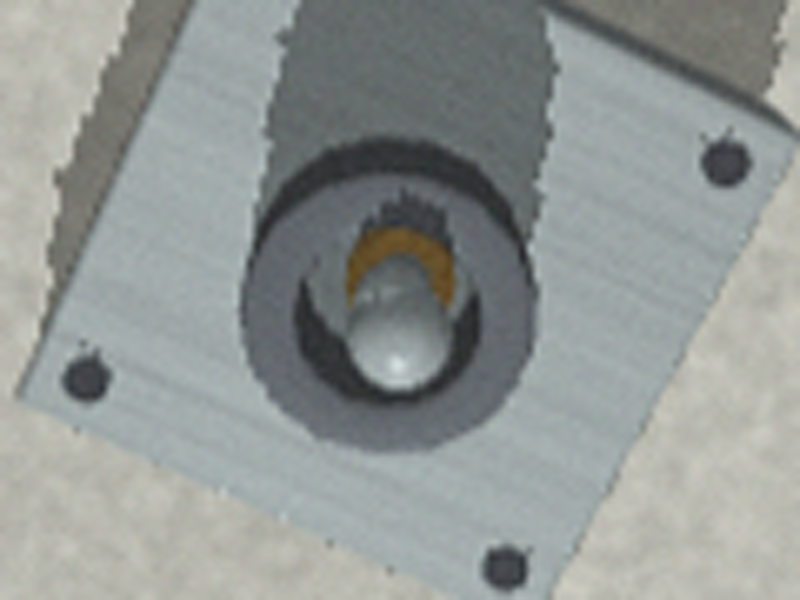

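Call:
servo_tool --targets '[[[1,0,0,50,0,0,0],[1,0,0,100,0,0,0],[1,0,0,145,0,0,0],[1,0,0,168,0,0,0],[1,0,0,168,0,0,0]]]'

```text
t: 1.78
tool_pos: [0.4928, -0.2872, 0.0309]
orientation: [[0.961, 0.275, -0.004], [0.275, -0.961, 0.004], [-0.003, -0.005, -1.0]]
ft_force: [0.0, -0.4, 1.0]
grip_width: 0.0853
```

Call:
servo_tool --targets '[[[0,0,0,0,0,0,0],[0,0,0,0,0,0,0],[0,0,0,0,0,0,0],[0,0,0,0,0,0,0],[0,0,0,0,0,0,0]]]'

```text
t: 2.4
tool_pos: [0.4931, -0.2878, 0.0325]
orientation: [[0.961, 0.275, -0.003], [0.275, -0.961, 0.003], [-0.002, -0.003, -1.0]]
ft_force: [-2.8, 0.9, 7.9]
grip_width: 0.0442
```

Call:
servo_tool --targets '[[[0,0,0,-8,0,0,0],[0,0,0,-20,0,0,0],[0,0,0,-45,0,0,0],[0,0,0,-80,0,0,0],[0,0,0,-110,0,0,0]]]'

```text
t: 3.02
tool_pos: [0.4935, -0.2881, 0.1447]
orientation: [[0.961, 0.275, -0.002], [0.275, -0.961, 0.002], [-0.001, -0.002, -1.0]]
ft_force: [-0.9, -0.5, -1.7]
grip_width: 0.0442
```

Run:
```python
from h import *
s=st(); im,c=pic('wrist','w2'); b,cb=pic('side','s2')
cv2.imwrite('pics/m2.png',np.hstack([im[100:350,100:400],cv2.resize(b[200:325,180:330],(300,250))])[:,:,::-1])
d=np.array(s['orientation']).T@(np.array([.600,-.03,.15])-s['tool_pos']);print(d*1000)
```

```text
t 3.025 p [ 0.4935 -0.2881  0.1447] f [-0.9 -0.5 -1.7] w 0.0442
[[ 0.961  0.275 -0.002]
 [ 0.275 -0.961  0.002]
 [-0.001 -0.002 -1.   ]]
[ 173.43454488 -218.81421783   -5.0608703 ]
```

View pics/m2.png

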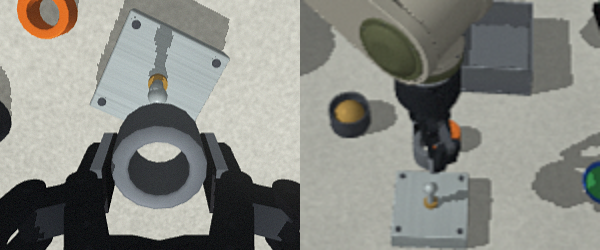

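The core is in the fingers and the stud is bare. Next I'll refine the box centre and the stud position.

Run:
```python
from h import *
a=cv2.imread('pics/top1.png');ca=optics.get_calibration('top')
v=a.max(2); m=np.zeros_like(v); m[140:215,225:300]=(v[140:215,225:300]<100)*255
m=cv2.morphologyEx(m,cv2.MORPH_OPEN,np.ones((5,5)))
cs,_=cv2.findContours(m,cv2.RETR_EXTERNAL,cv2.CHAIN_APPROX_NONE);k=max(cs,key=cv2.contourArea)
r=cv2.minAreaRect(k);print(r)
P=[onz(ca,*p,.06) for p in cv2.boxPoints(r)];print(np.round(P,3),np.round(np.mean(P,0),3),[np.linalg.norm(P[i]-P[i-1]) for i in range(4)])
b=cv2.imread('pics/side1.png');cb=optics.get_calibration('side')
for p in [(247,200),(297,202),(298,237),(244,236)]: print(np.round(onz(cb,*p,.06),3))
```

```text
((262.125244140625, 176.7344512939453), (56.780601501464844, 91.72382354736328), 16.886791229248047)
[[ 0.48   0.129  0.06 ]
 [ 0.799  0.029  0.06 ]
 [ 0.733 -0.166  0.06 ]
 [ 0.417 -0.059  0.06 ]] [ 0.607 -0.017  0.06 ] [np.float64(0.19839985842882402), np.float64(0.3346859902798343), np.float64(0.20601295347548157), np.float64(0.33267085802967655)]
[0.542 0.056 0.06 ]
[0.697 0.028 0.06 ]
[ 0.672 -0.112  0.06 ]
[ 0.516 -0.088  0.06 ]
```

Call:
servo_tool --targets '[[[0,34,-43,0,0,0,0],[0,70,-87,0,0,0,0],[0,107,-133,0,0,0,0],[0,145,-180,0,0,0,0],[0,178,-222,0,0,0,0]]]'

```text
t: 3.75
tool_pos: [0.6048, -0.0244, 0.1454]
orientation: [[0.961, 0.276, 0.001], [0.276, -0.961, -0.002], [0.001, 0.002, -1.0]]
ft_force: [1.2, -1.1, -2.2]
grip_width: 0.0447
```

Call:
servo_tool --targets '[[[0,0,0,0,0,0,0],[0,0,0,0,0,0,0]]]'

```text
t: 4.0
tool_pos: [0.6043, -0.0246, 0.1447]
orientation: [[0.961, 0.276, 0.0], [0.276, -0.961, -0.002], [-0.0, 0.002, -1.0]]
ft_force: [0.6, -0.3, -0.9]
grip_width: 0.0444
```

Run:
```python
from h import *
s=st(); d=np.array(s['orientation']).T@(np.array([.604,-.026,.03])-s['tool_pos']);print(d*1000)
```

```text
t 4.0 p [ 0.6043 -0.0246  0.1447] f [ 0.6 -0.3 -0.9] w 0.0444
[[ 0.961  0.276  0.   ]
 [ 0.276 -0.961 -0.002]
 [-0.     0.002 -1.   ]]
[ -0.64810124   1.11137331 114.6889991 ]
```

Call:
servo_tool --targets '[[[0,0,1,40,0,0,0],[0,0,1,80,0,0,0],[0,0,1,110,0,0,0],[0,0,1,118,0,0,0],[0,0,1,118,0,0,0]]]'

```text
t: 4.62
tool_pos: [0.6047, -0.0266, 0.0272]
orientation: [[0.961, 0.275, 0.0], [0.275, -0.961, -0.002], [-0.0, 0.002, -1.0]]
ft_force: [-0.2, -0.2, -1.4]
grip_width: 0.0446
```

Call:
servo_tool --targets '[[[0.72,0,0,0,0,0,0],[0.72,0,0,0,0,0,0],[0.72,0,0,0,0,0,0],[0.72,0,0,-30,0,0,0],[0.72,0,0,-75,0,0,0]]]'

```text
t: 5.25
tool_pos: [0.604, -0.0263, 0.1023]
orientation: [[0.961, 0.275, -0.002], [0.275, -0.961, -0.001], [-0.002, 0.001, -1.0]]
ft_force: [0.0, 0.1, 0.8]
grip_width: 0.0614
```

Run:
```python
from h import *
s=st(); im,c=pic('wrist','w3')
cv2.imwrite('pics/m3.png',cv2.resize(im,(400,300))[:,:,::-1])
# gauge from top & side: black grip, in first pictures
a=cv2.imread('pics/top1.png');ca=optics.get_calibration('top');b=cv2.imread('pics/side1.png');cb=optics.get_calibration('side')
def dark(i,x0,y0,x1,y1,th):
    m=np.zeros(i.shape[:2],np.uint8); m[y0:y1,x0:x1]=(i[y0:y1,x0:x1].max(2)<th)
    M=cv2.moments(m,True); cs,_=cv2.findContours(m,0,1); k=max(cs,key=cv2.contourArea)
    return (M['m10']/M['m00'],M['m01']/M['m00']),cv2.minAreaRect(k)
t=dark(a,158,200,182,224,45); q=dark(b,212,128,228,148,60); print(t,q)
print(np.round(onz(ca,*t[0],.14),4),np.round(onz(cb,*q[0],.117),4),tri(ca,t[0],cb,q[0]))
for p in cv2.boxPoints(t[1]): print(np.round(onz(ca,*p,.143),4))
```

```text
t 5.25 p [ 0.604  -0.0263  0.1023] f [0.  0.1 0.8] w 0.0614
[[ 0.961  0.275 -0.002]
 [ 0.275 -0.961 -0.001]
 [-0.002  0.001 -1.   ]]
((166.12727272727273, 212.47272727272727), ((166.1923065185547, 212.4615020751953), (7.488452911376953, 7.211102485656738), 33.6900634765625)) ((218.9391304347826, 137.10434782608695), ((218.5, 137.5), (15.0, 7.0), 90.0))
[0.4721 0.3077 0.14  ] [0.4748 0.3146 0.117 ] (array([0.47489529, 0.31158669, 0.11939477]), np.float64(0.00044551585201999964))
[0.469  0.3238 0.143 ]
[0.4888 0.3109 0.143 ]
[0.4744 0.29   0.143 ]
[0.4547 0.303  0.143 ]
```

View pics/m3.png

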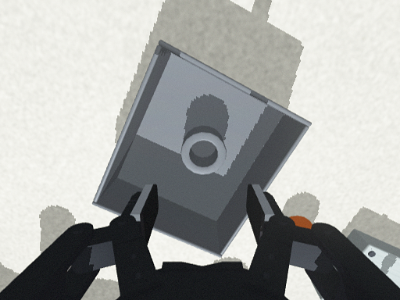

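The core lies in the box, wrist crop (203,153). The gauge grip is at about (0.474, 0.309), and the heights from the two views agree (0.119 against an expected 0.117). Its yaw is about -33°. Going over it with tool x along the gauge's x so that the wrist camera faces the dial.

Call:
servo_tool --targets '[[[1,-4,-40,-40,0,0,6],[1,-8,-85,-75,0,0,12],[1,-12,-132,-105,0,0,18],[1,-16,-182,-130,0,0,25],[1,-21,-232,-150,0,0,32]]]'

```text
t: 5.92
tool_pos: [0.5209, 0.1925, 0.2593]
orientation: [[0.96, -0.28, 0.01], [-0.28, -0.96, -0.004], [0.011, 0.0, -1.0]]
ft_force: [1.1, -0.6, -0.0]
grip_width: 0.0853
```

```bash
cat > go.py <<'E'
from h import *
from scipy.spatial.transform import Rotation as Ro
def go(p,yaw=None):
    s=st(); R=np.array(s['orientation']); d=R.T@(np.array(p)-s['tool_pos'])*1000
    r=np.zeros(3)
    if yaw is not None:
        y=np.radians(yaw); T=np.c_[[np.cos(y),np.sin(y),0],[np.sin(y),-np.cos(y),0],[0,0,-1]]
        r=np.degrees(Ro.from_matrix(R.T@T).as_rotvec())
    print('shift',np.round(d,1),'turn',np.round(r,1),'J',np.round(s['joint_pos'],1))
E
python3 -c "
from go import *
go([.474,.309,.26],-33)"
```

```text
t 5.925 p [0.5209 0.1925 0.2593] f [ 1.1 -0.6 -0. ] w 0.0853
[[ 0.96  -0.28   0.01 ]
 [-0.28  -0.96  -0.004]
 [ 0.011  0.    -1.   ]]
shift [-77.6 -98.8  -1.6] turn [-0.1 -0.6 16.8] J [  8.3  20.5  78.1  -0.3  80.9 114.6]
```

Call:
servo_tool --targets '[[[1,-30,-38,-1,0,0,7],[1,-60,-76,-1,0,0,14],[1,-78,-99,-1,0,0,17],[1,-78,-99,-1,0,-0.5,17]]]'

```text
t: 6.42
tool_pos: [0.4728, 0.3109, 0.2596]
orientation: [[0.838, -0.546, 0.003], [-0.546, -0.838, 0.001], [0.002, -0.002, -1.0]]
ft_force: [-0.6, -1.9, 1.1]
grip_width: 0.0858
```

Run:
```python
from go import *
go([.474,.309,.26],-33); im,c=pic('wrist','w4')
print(np.round(ray(c,256,192),3))
for p in [(.474,.309,.143)]: print(proj(c,p))
```

```text
t 6.425 p [0.4728 0.3109 0.2596] f [-0.6 -1.9  1.1] w 0.0858
[[ 0.838 -0.546  0.003]
 [-0.546 -0.838  0.001]
 [ 0.002 -0.002 -1.   ]]
shift [ 2.   0.9 -0.4] turn [-0.1 -0.1 -0.1] J [ 21.5  22.   75.9  -0.   82.  144.5]
[[ 0.54   0.268  0.402]
 [-0.262  0.183 -0.948]]
[260.01731622 181.93352315]
```

View pics/w4.png

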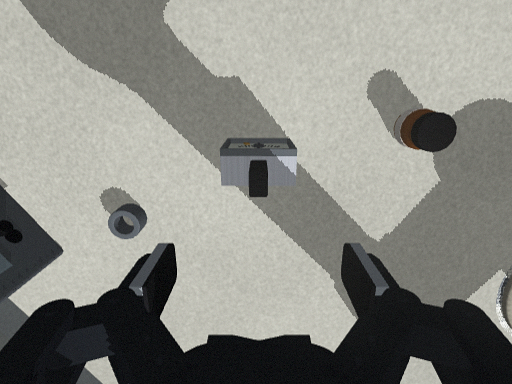

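The gauge sits square to the tool at about (258,165), with the grip spanning columns 249–268 and rows 160–197, close to the predicted (260,182).

Run:
```python
from go import *
im=cv2.imread('pics/w4.png');c=optics.get_calibration('wrist')
m=np.zeros(im.shape[:2],np.uint8);m[155:205,238:280]=im[155:205,238:280].max(2)<40
cs,_=cv2.findContours(m,0,1);k=max(cs,key=cv2.contourArea);x,y,w,h=cv2.boundingRect(k);print(x,y,w,h,cv2.minAreaRect(k))
s=bot.read_state();R=np.array(s['orientation'])
back=onz(c,x+w/2,y+h,.143); p=back+R[:,0]*.013; print('centre',np.round(p,4), 'width',np.linalg.norm(onz(c,x,y+h,.143)-onz(c,x+w,y+h,.143)))
go([p[0],p[1],.099],-33)
# housing back edge yaw
e=im[:,:,:].max(2)
for u in (226,240,275,290): 
    col=im[175:195,u].max(1).astype(int); print(u,175+np.argmax(np.abs(np.diff(col))),end=' ')
```

```text
249 161 19 36 ((258.0, 178.5), (35.0, 18.0), 90.0)
centre [0.4738 0.3101 0.143 ] width 0.018170682863576138
t 6.475 p [0.4736 0.3096 0.2595] f [-0.2  0.2 -0.2] w 0.0856
[[ 0.837 -0.546  0.002]
 [-0.546 -0.837  0.   ]
 [ 0.002 -0.001 -1.   ]]
shift [ -0.3  -0.3 160.5] turn [-0.1 -0.1 -0.1] J [ 21.3  22.1  75.8  -0.   82.  144.5]
226 185 240 190 275 182 290 190
```

Call:
servo_tool --targets '[[[1,0,0,45,0,0,0],[1,0,0,90,0,0,0],[1,0,0,130,0,0,0],[1,0,0,160,0,0,0],[1,0,0,160,0,0,0]]]'

```text
t: 7.1
tool_pos: [0.4735, 0.3083, 0.0979]
orientation: [[0.837, -0.547, -0.001], [-0.547, -0.837, -0.001], [-0.001, 0.002, -1.0]]
ft_force: [-0.1, -1.0, 1.2]
grip_width: 0.0856
```

Call:
servo_tool --targets '[[[0,0,0,0,0,0,0],[0,0,0,0,0,0,0],[0,0,0,0,0,0,0],[0,0,0,0,0,0,0],[0,0,0,0,0,0,0]]]'

```text
t: 7.72
tool_pos: [0.4736, 0.3085, 0.0982]
orientation: [[0.837, -0.547, -0.001], [-0.547, -0.837, -0.001], [-0.0, 0.001, -1.0]]
ft_force: [0.6, 0.6, 1.2]
grip_width: 0.0174
```

Call:
servo_tool --targets '[[[0,0,0,0,0,0,0],[0,0,0,0,0,0,0]]]'

```text
t: 7.98
tool_pos: [0.4736, 0.3085, 0.0982]
orientation: [[0.837, -0.547, -0.001], [-0.547, -0.837, -0.001], [-0.0, 0.001, -1.0]]
ft_force: [1.2, 0.7, 0.3]
grip_width: 0.017
```

Gripped at 17 mm, which matches. Lifting and carrying to the jig.

Call:
servo_tool --targets '[[[0,0,0,-20,0,0,0],[0,0,0,-60,0,0,0],[0,0,0,-105,0,0,0],[0,15,22,-140,0,0,0],[0,40,57,-155,0,0,0]]]'

```text
t: 8.6
tool_pos: [0.4761, 0.2389, 0.2547]
orientation: [[0.838, -0.545, 0.001], [-0.545, -0.838, -0.001], [0.001, 0.0, -1.0]]
ft_force: [0.7, -0.2, -4.0]
grip_width: 0.0172
```

Call:
servo_tool --targets '[[[0,27,38,0,0,0,2],[0,55,78,0,0,0,4],[0,84,119,0,0,0,7],[0,113,160,0,0,0,10],[0,142,201,0,0,0,12]]]'

```text
t: 9.22
tool_pos: [0.4849, -0.0086, 0.2544]
orientation: [[0.706, -0.709, -0.0], [-0.709, -0.706, -0.0], [0.0, 0.0, -1.0]]
ft_force: [0.9, -0.3, -2.9]
grip_width: 0.0176
```

Run:
```python
from go import *
go([.494,-.288,.25],-50)
```

```text
t 9.225 p [ 0.4849 -0.0086  0.2544] f [ 0.9 -0.3 -2.9] w 0.0176
[[ 0.706 -0.709 -0.   ]
 [-0.709 -0.706 -0.   ]
 [ 0.     0.    -1.   ]]
shift [204.4 190.7   4.5] turn [ 0.  -0.   4.9] J [-14.9  11.9  90.2  -0.   78.  120.3]
```

Call:
servo_tool --targets '[[[0,36,34,0,0,0,1],[0,72,67,0,0,0,2],[0,108,101,0,0,0,3],[0,144,134,0,0,0,4],[0,174,163,3,0,0,5]]]'

```text
t: 9.85
tool_pos: [0.4918, -0.2486, 0.2509]
orientation: [[0.64, -0.768, -0.001], [-0.768, -0.64, 0.0], [-0.001, 0.001, -1.0]]
ft_force: [0.9, 0.9, -2.8]
grip_width: 0.0172
```

Call:
servo_tool --targets '[[[0,0,0,0,0,0,0],[0,0,0,0,0,0,0]]]'

```text
t: 10.1
tool_pos: [0.4915, -0.2481, 0.2504]
orientation: [[0.64, -0.768, -0.002], [-0.768, -0.64, 0.001], [-0.003, 0.001, -1.0]]
ft_force: [-0.0, 0.1, -3.0]
grip_width: 0.0174
```

Run:
```python
from go import *
go([.494,-.288,.25],-50)
a,ca=pic('top','t5');b,cb=pic('side','s5');w,cw=pic('wrist','w5')
print(proj(ca,[.494,-.288,.07]),proj(cb,[.494,-.288,.07]))
r=lambda i,u,v,wd,h:cv2.resize(i[v-h//2:v+h//2,u-wd//2:u+wd//2],(400,300),interpolation=cv2.INTER_CUBIC)
cv2.imwrite('pics/m5.png',np.vstack([np.hstack([r(a,338,206,60,44),r(b,245,290,96,72)]),np.hstack([cv2.resize(w,(400,300)),r(w,256,200,160,120)])])[:,:,::-1])
```

```text
t 10.1 p [ 0.4915 -0.2481  0.2504] f [-0.   0.1 -3. ] w 0.0174
[[ 0.64  -0.768 -0.002]
 [-0.768 -0.64   0.001]
 [-0.003  0.001 -1.   ]]
shift [32.3 23.7  0.3] turn [ 0.   0.1 -0.2] J [-39.   20.5  79.3  -0.   80.3 101.2]
[340.73355193 205.18937803] [244.36007413 293.82031845]
```

View pics/m5.png

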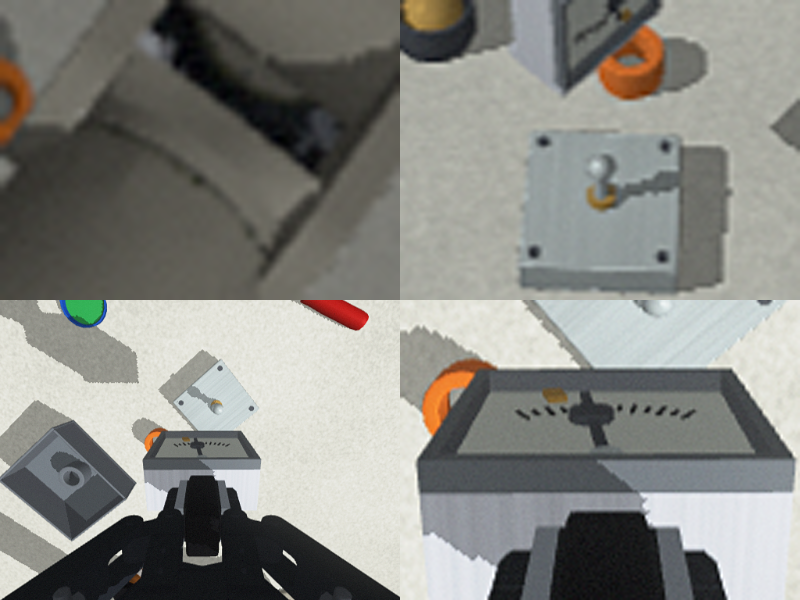

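Side crop: bare stud head at px (245,293.6), where (0.494, -0.288) predicted (244.4,293.8). Wrist view: pivot at crop (603,448), pointer toward the foot, tab at crop (555,395), stud at wrist px (275,134). Now computing the tab angle and the stud position.

```bash
cat > dial.py <<'E'
from go import *
DX=-.0007; DZ=.098  # gauge origin in tool frame
def gframe(s):
    R=np.array(s['orientation']); o=np.array(s['tool_pos'])+R@[DX,0,DZ]
    return o, R@np.diag([1,-1,-1])
def topx(c,s,G): o,g=gframe(s); return proj(c,o+g@np.array(G))
def onx(c,s,u,v,x):
    o,g=gframe(s); a,d=ray(c,u,v); a=g.T@(a-o); d=g.T@d; return a+d*(x-a[0])/d[0]
def ang(P): return np.arctan2(P[1],-(P[2]-.080))
def blobs(im,c,s,x=.021,show=True):
    # masks inside dial face
    o=[topx(c,s,(x,y,z)) for y,z in ((-.036,.016),(.036,.016),(.036,.088),(-.036,.088))]
    roi=np.zeros(im.shape[:2],np.uint8); cv2.fillConvexPoly(roi,np.int32(np.round(o)),255)
    hsv=cv2.cvtColor(im,cv2.COLOR_RGB2HSV)
    br=((hsv[...,0]>8)&(hsv[...,0]<30)&(hsv[...,1]>110)&(roi>0))
    v,u=np.nonzero(br); res={}
    if len(u): P=np.array([onx(c,s,a,b,x) for a,b in zip(u,v)]); res['tab']=(len(u),np.round(P.mean(0),4),ang(P.mean(0)),P[:,1].min(),P[:,1].max(),P[:,2].min(),P[:,2].max())
    dk=(im.max(2)<70)&(roi>0); v,u=np.nonzero(dk); P=np.array([onx(c,s,a,b,x) for a,b in zip(u,v)])
    r=np.hypot(P[:,1],P[:,2]-.08); A=np.arctan2(P[:,1],.08-P[:,2])
    for lo,hi in ((.012,.025),(.025,.035),(.035,.044),(.05,.058)):
        k=(r>lo)&(r<hi)&(abs(A)<.5); res[(lo,hi)]=(k.sum(),round(float(np.median(A[k])),3) if k.any() else None, round(float(A[k].std()),3) if k.any() else None)
    return res
E
python3 - <<'E'
from dial import *
s=st(); w=cv2.imread('pics/w5.png')[:,:,::-1].copy(); c=optics.get_calibration('wrist')
for k,v in blobs(w,c,s).items(): print(k,v)
print('pivot,tip0 px',topx(c,s,(.021,0,.08)),topx(c,s,(.021,0,.023)))
f=lambda u,v:(176+u/5*2*1.0, 0) 
for n,(u,v) in dict(pivot=(603,448),tip=(585,392),tab=(555,395),railL=(418,460),railR=(795,460),foot=(605,370)).items():
    U=176+(u-400)*.4;V=140+(v-300)*.4; print(n,U,V,np.round(onx(c,s,U,V,.021),4))
m=np.zeros(w.shape[:2],np.uint8); print('stud wrist',np.round(onz(c,275,132,.069),4))
g=w.max(2).astype(int)[110:150,250:300]; y,x=np.unravel_index(cv2.GaussianBlur(g.astype(np.float32),(0,0),1.5).argmax(),g.shape);print('bright',x+250,y+110,np.round(onz(c,x+250,y+110,.07),4))
E
```

```text
t 10.25 p [ 0.4919 -0.2476  0.251 ] f [ 0.1 -0.8 -3.6] w 0.0172
[[ 0.641 -0.767 -0.001]
 [-0.767 -0.641  0.   ]
 [-0.001  0.001 -1.   ]]
tab (41, array([0.021 , 0.016 , 0.0323]), np.float64(0.3242358269629431), np.float64(0.012407720215690301), np.float64(0.019929606263509675), np.float64(0.02696298245033879), np.float64(0.03795458787438638))
(0.012, 0.025) (np.int64(47), 0.201, 0.096)
(0.025, 0.035) (np.int64(94), 0.131, 0.196)
(0.035, 0.044) (np.int64(46), 0.154, 0.231)
(0.05, 0.058) (np.int64(4), 0.141, 0.017)
pivot,tip0 px [259.05492209 199.85677651] [258.86800414 174.59361356]
pivot 257.2 199.2 [0.021  0.0011 0.0789]
tip 250.0 176.8 [0.021  0.0068 0.0293]
tab 238.0 178.0 [0.021  0.0157 0.0326]
railL 183.2 204.0 [0.021  0.0435 0.0866]
railR 334.0 204.0 [ 0.021  -0.0428  0.0871]
foot 258.0 168.0 [0.021  0.0007 0.0016]
stud wrist [ 0.5035 -0.2901  0.069 ]
bright 282 141 [ 0.4911 -0.2876  0.07  ]
```

```bash
python3 -c "
from go import *
go([.4934,-.2885,.185],-50)"
```

```text
t 10.25 p [ 0.4919 -0.2476  0.251 ] f [ 0.1 -0.8 -3.6] w 0.0172
[[ 0.641 -0.767 -0.001]
 [-0.767 -0.641  0.   ]
 [-0.001  0.001 -1.   ]]
shift [32.4 25.1 66. ] turn [ 0.   0.1 -0.1] J [-38.9  20.5  79.3  -0.   80.3 101.2]
```

Call:
servo_tool --targets '[[[0,16,12,0,0,0,0],[0,32,25,5,0,0,0],[0,32,25,30,0,0,0],[0,32,25,60,0,0,0],[0,32,25,66,0,0,0]]]'

```text
t: 10.88
tool_pos: [0.4924, -0.2886, 0.1829]
orientation: [[0.641, -0.768, -0.004], [-0.768, -0.641, 0.003], [-0.005, 0.001, -1.0]]
ft_force: [0.6, 0.6, -2.5]
grip_width: 0.0174
```

Run:
```python
from dial import *
go([.4934,-.2885,.185],-50)
b,cb=pic('side','s6');w,cw=pic('wrist','w6')
s=bot.read_state();o,g=gframe(s);print('underside',o,proj(cb,o),proj(cb,[.4934,-.2885,.07]))
r=lambda i,u,v,wd,h:cv2.resize(i[v-h//2:v+h//2,u-wd//2:u+wd//2],(400,300),interpolation=cv2.INTER_CUBIC)
cv2.imwrite('pics/m6.png',np.vstack([r(b,245,285,96,72),r(w,256,190,160,120)])[:,:,::-1])
```

```text
t 10.875 p [ 0.4924 -0.2886  0.1829] f [ 0.6  0.6 -2.5] w 0.0174
[[ 0.641 -0.768 -0.004]
 [-0.768 -0.641  0.003]
 [-0.005  0.001 -1.   ]]
shift [ 0.6 -0.9 -2.1] turn [ 0.1  0.3 -0.2] J [-42.1  26.1  81.5  -0.   72.7  98.1]
underside [ 0.49249315 -0.28814493  0.08687335] [243.70453113 290.38921674] [244.15257686 294.01190702]
```

View pics/m6.png

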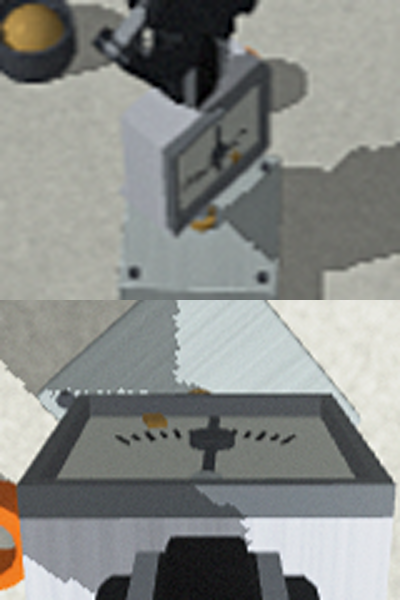

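Pointer hangs near 0 at crop (212,420), with the tab at crop (155,421). The brass bush shows below the foot at side px (246,301), so I'll check that before pressing.

Run:
```python
from dial import *
cb=optics.get_calibration('side')
print('bush',onz(cb,245.5,300.8,.036),'head',onz(cb,245,293.6,.068))
b=cv2.cvtColor(cv2.imread('pics/s5.png'),cv2.COLOR_BGR2HSV)
m=np.zeros(b.shape[:2],bool);m[280:310,235:256]=1
m&=(b[...,0]>8)&(b[...,0]<30)&(b[...,1]>110);v,u=np.nonzero(m);print(len(u),u.min(),u.max(),v.min(),v.max(),u.mean(),v.mean())
# jig holes side s5 crop
for u,v in ((543,141),(665,146),(534,252),(662,257)): print(np.round(onz(cb,197+(u-400)*.24,254+v*.24,.03),4))
w=cv2.imread('pics/w6.png')[:,:,::-1].copy();c=optics.get_calibration('wrist');s=bot.read_state()
for x in (.018,.021): print(x,blobs(w,c,s,x))
```

```text
bush [ 0.49657047 -0.28851308  0.036     ] head [ 0.49584638 -0.28631982  0.068     ]
18 242 247 299 303 244.55555555555554 301.55555555555554
[ 0.4631 -0.2402  0.03  ]
[ 0.542 -0.254  0.03 ]
[ 0.45   -0.3197  0.03  ]
[ 0.5289 -0.3332  0.03  ]
0.018 {'tab': (42, array([0.018 , 0.0167, 0.0219]), np.float64(0.28064083053055616), np.float64(0.013011040061019821), np.float64(0.020912427536529755), np.float64(0.016162114219487295), np.float64(0.027709622002555806)), (0.012, 0.025): (np.int64(28), -0.001, 0.053), (0.025, 0.035): (np.int64(52), -0.024, 0.085), (0.035, 0.044): (np.int64(70), -0.04, 0.177), (0.05, 0.058): (np.int64(11), -0.03, 0.016)}
0.021 {'tab': (42, array([0.021 , 0.0159, 0.0325]), np.float64(0.32361347470385565), np.float64(0.01240256649469034), np.float64(0.01992439960567653), np.float64(0.026950065038313514), np.float64(0.03794287189170095)), (0.012, 0.025): (np.int64(44), -0.035, 0.1), (0.025, 0.035): (np.int64(101), -0.028, 0.176), (0.035, 0.044): (np.int64(42), -0.021, 0.244), (0.05, 0.058): (np.int64(4), -0.04, 0.017)}
```

The two views agree on the stud to 2–3 mm, at about (0.4945, -0.2875), and the recess has ±6 mm clearance. Index is about 0.29–0.31. Lowering in steps.

Call:
servo_tool --targets '[[[0,1,-2,0,0,0,0],[0,1,-2,6,0,0,0],[0,1,-2,12,0,-0.3,0],[0,1,-2,16,0,-0.3,0],[0,1,-2,16,0,-0.3,0]]]'

```text
t: 11.6
tool_pos: [0.4951, -0.2882, 0.1685]
orientation: [[0.641, -0.768, -0.006], [-0.768, -0.641, 0.005], [-0.008, 0.001, -1.0]]
ft_force: [-0.4, -0.5, -3.5]
grip_width: 0.0173
```

Call:
servo_tool --targets '[[[0,0,0,2,0,0,0],[0,0,0,4,0,0,0],[0,0,0,6,0,0,0],[0,0,0,6,0,0,0]]]'

```text
t: 12.1
tool_pos: [0.4951, -0.2882, 0.1625]
orientation: [[0.641, -0.768, -0.005], [-0.768, -0.641, 0.005], [-0.007, 0.001, -1.0]]
ft_force: [0.5, 1.4, -2.2]
grip_width: 0.0173
```

Contact is as expected (about +1.3 N with 2.5 mm pressed). Pressing another 2.5 mm and rocking about the stud head's centre.

Call:
servo_tool --targets '[[[0,0,0,2.5,0,0,0],[0,0,-6,2.7,-3.5,0,0],[0,0,-12,3.2,-7,0,0],[0,0,-18,4.1,-10.5,0,0],[0,0,-23.7,5.4,-14,0,0]]]'

```text
t: 12.72
tool_pos: [0.5135, -0.2731, 0.1573]
orientation: [[0.641, -0.743, -0.192], [-0.768, -0.623, -0.152], [-0.006, 0.245, -0.97]]
ft_force: [-0.8, -0.3, -0.6]
grip_width: 0.0168
```

Run:
```python
from dial import *
from scipy.spatial.transform import Rotation as Ro
s=st();R=np.array(s['orientation']);print('C',np.array(s['tool_pos'])+R@[DX,0,.098])
```

```text
t 12.725 p [ 0.5135 -0.2731  0.1573] f [-0.8 -0.3 -0.6] w 0.0168
[[ 0.641 -0.743 -0.192]
 [-0.768 -0.623 -0.152]
 [-0.006  0.245 -0.97 ]]
C [ 0.49428837 -0.28742072  0.06231344]
```

Pressed about 4.7 mm, and the force matches. Letting the pointer settle, then reading.

Call:
servo_tool --targets '[[[0,0,0,0,0,0,0],[0,0,0,0,0,0,0],[0,0,0,0,0,0,0],[0,0,0,0,0,0,0],[0,0,0,0,0,0,0]]]'

```text
t: 13.35
tool_pos: [0.5135, -0.2733, 0.1575]
orientation: [[0.641, -0.744, -0.192], [-0.768, -0.622, -0.152], [-0.006, 0.245, -0.97]]
ft_force: [1.4, 1.7, -1.6]
grip_width: 0.0173
```

Call:
servo_tool --targets '[[[0,0,0,0,0,0,0],[0,0,0,0,0,0,0],[0,0,0,0,0,0,0],[0,0,0,0,0,0,0],[0,0,0,0,0,0,0]]]'

```text
t: 13.98
tool_pos: [0.5135, -0.2733, 0.1575]
orientation: [[0.641, -0.744, -0.192], [-0.768, -0.622, -0.152], [-0.006, 0.245, -0.97]]
ft_force: [0.8, 2.5, -1.1]
grip_width: 0.017
```

Call:
servo_tool --targets '[[[0,0,0,0,0,0,0],[0,0,0,0,0,0,0],[0,0,0,0,0,0,0],[0,0,0,0,0,0,0],[0,0,0,0,0,0,0]]]'

```text
t: 14.6
tool_pos: [0.5135, -0.2733, 0.1574]
orientation: [[0.641, -0.744, -0.192], [-0.768, -0.622, -0.152], [-0.006, 0.245, -0.97]]
ft_force: [1.5, 2.3, -1.2]
grip_width: 0.0173
```

Run:
```python
from dial import *
s=st();w,c=pic('wrist','w7');b,cb=pic('side','s7')
for x in (.0188,): 
  for k,v in blobs(w,c,s,x).items(): print(k,v)
print(topx(c,s,(.0188,0,.08)))
# rectify dial: 8 px/mm-ish by homography
G=[(y,z) for y,z in ((.04,.01),(-.04,.01),(-.04,.09),(.04,.09))]
src=np.float32([topx(c,s,(.0188,)+q) for q in G]); dst=np.float32([(0,0),(640,0),(640,600),(0,600)])
cv2.imwrite('pics/m7.png',cv2.warpPerspective(w,cv2.getPerspectiveTransform(src,dst),(640,600),flags=cv2.INTER_CUBIC)[:,:,::-1])
```

```text
t 14.6 p [ 0.5135 -0.2733  0.1574] f [ 1.5  2.3 -1.2] w 0.0173
[[ 0.641 -0.744 -0.192]
 [-0.768 -0.622 -0.152]
 [-0.006  0.245 -0.97 ]]
tab (29, array([0.0188, 0.0177, 0.0241]), np.float64(0.30627842656972687), np.float64(0.014989938703868475), np.float64(0.020573288845263205), np.float64(0.016556340724087265), np.float64(0.030866372312203655))
(0.012, 0.025) (np.int64(33), 0.279, 0.057)
(0.025, 0.035) (np.int64(65), 0.289, 0.103)
(0.035, 0.044) (np.int64(93), 0.208, 0.242)
(0.05, 0.058) (np.int64(14), 0.257, 0.019)
[258.98068766 203.13306334]
```

View pics/m7.png

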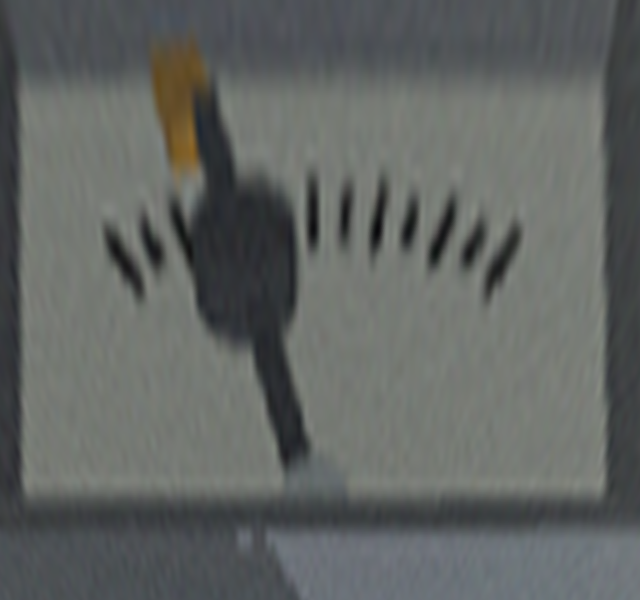

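Rectified dial: pointer tip at (207,100), tab centre line at about (184,100), so the pointer is about 2.8 mm (≈3°) short of the tab. Rocking 3.2° more.

Call:
servo_tool --targets '[[[0,0,-1.8,0,-1.1,0,0],[0,0,-3.6,0.1,-2.1,0,0],[0,0,-5.5,0.2,-3.2,0,0],[0,0,-5.5,0.2,-3.2,0,0],[0,0,-5.5,0.2,-3.2,0,0]]]'

```text
t: 15.32
tool_pos: [0.5177, -0.2698, 0.1559]
orientation: [[0.641, -0.732, -0.232], [-0.768, -0.613, -0.186], [-0.006, 0.298, -0.955]]
ft_force: [0.8, 0.5, -0.7]
grip_width: 0.0172
```

Call:
servo_tool --targets '[[[0,0,0,0,0,0,0],[0,0,0,0,0,0,0],[0,0,0,0,0,0,0],[0,0,0,0,0,0,0],[0,0,0,0,0,0,0]]]'

```text
t: 15.95
tool_pos: [0.5177, -0.2697, 0.1559]
orientation: [[0.641, -0.732, -0.232], [-0.768, -0.613, -0.186], [-0.006, 0.298, -0.955]]
ft_force: [0.5, -0.0, -1.0]
grip_width: 0.0171
```

Call:
servo_tool --targets '[[[0,0,0,0,0,0,0],[0,0,0,0,0,0,0],[0,0,0,0,0,0,0],[0,0,0,0,0,0,0],[0,0,0,0,0,0,0]]]'

```text
t: 16.58
tool_pos: [0.5177, -0.2698, 0.1559]
orientation: [[0.641, -0.732, -0.232], [-0.768, -0.613, -0.186], [-0.006, 0.298, -0.955]]
ft_force: [0.1, 0.8, -0.6]
grip_width: 0.017
```

```bash
cat > rect.py <<'E'
from dial import *
def rect(w,c,s):
    G=[(y,z) for y,z in ((.04,.01),(-.04,.01),(-.04,.09),(.04,.09))]
    src=np.float32([topx(c,s,(.0188,)+q) for q in G]); dst=np.float32([(0,0),(640,0),(640,600),(0,600)])
    return cv2.warpPerspective(w,cv2.getPerspectiveTransform(src,dst),(640,600),flags=cv2.INTER_LINEAR)
def rows(r):
    h=cv2.cvtColor(r,cv2.COLOR_RGB2HSV)
    for y in range(50,175,12):
        br=np.nonzero((h[y,100:320,1]>90)&(h[y,100:320,0]<32))[0]+100; dk=np.nonzero(r[y,120:320].max(1)<90)[0]+120
        print(y,'brass',(br.min(),br.max(),len(br)) if len(br) else None,'dark',(dk.min(),dk.max(),len(dk)) if len(dk) else None)
E
python3 - <<'E'
from rect import *
s=st();w,c=pic('wrist','w8');R=np.array(s['orientation'])
print('C',np.array(s['tool_pos'])+R@[DX,0,.098],'tilt',np.arcsin(R[2,1]))
r=rect(w,c,s); rows(r)
print('prev w6 (upright, calibration pose approximates)')
w7=cv2.imread('pics/w7.png')[:,:,::-1].copy()
cv2.imwrite('pics/m8.png',r[:,:,::-1])
print('w7');rows(rect(w7,c,s))
w6=cv2.imread('pics/w6.png')[:,:,::-1].copy()
print('w6');rows(rect(w6,c,s))
E
```

```text
t 16.575 p [ 0.5177 -0.2698  0.1559] f [ 0.1  0.8 -0.6] w 0.017
[[ 0.641 -0.732 -0.232]
 [-0.768 -0.613 -0.186]
 [-0.006  0.298 -0.955]]
C [ 0.49445636 -0.28749206  0.06236274] tilt 0.3023770844369549
50 brass (np.int64(167), np.int64(194), 17) dark (np.int64(120), np.int64(319), 160)
62 brass (np.int64(153), np.int64(199), 47) dark (np.int64(142), np.int64(319), 47)
74 brass (np.int64(153), np.int64(203), 51) dark None
86 brass (np.int64(155), np.int64(208), 54) dark (np.int64(166), np.int64(191), 26)
98 brass (np.int64(156), np.int64(211), 35) dark (np.int64(165), np.int64(194), 30)
110 brass (np.int64(158), np.int64(215), 32) dark (np.int64(164), np.int64(198), 35)
122 brass (np.int64(163), np.int64(217), 25) dark (np.int64(166), np.int64(200), 35)
134 brass (np.int64(166), np.int64(218), 20) dark (np.int64(169), np.int64(202), 34)
146 brass (np.int64(205), np.int64(218), 14) dark (np.int64(171), np.int64(206), 36)
158 brass (np.int64(209), np.int64(218), 10) dark (np.int64(173), np.int64(210), 38)
170 brass None dark (np.int64(178), np.int64(216), 39)
prev w6 (upright, calibratio
[... 1002 characters left out ...]
rk (np.int64(120), np.int64(319), 154)
62 brass (np.int64(154), np.int64(201), 48) dark (np.int64(122), np.int64(319), 50)
74 brass (np.int64(154), np.int64(204), 51) dark None
86 brass (np.int64(155), np.int64(207), 53) dark None
98 brass (np.int64(156), np.int64(211), 56) dark None
110 brass (np.int64(158), np.int64(216), 59) dark None
122 brass (np.int64(162), np.int64(218), 57) dark None
134 brass (np.int64(167), np.int64(219), 53) dark None
146 brass (np.int64(171), np.int64(219), 49) dark (np.int64(319), np.int64(319), 1)
158 brass (np.int64(173), np.int64(219), 47) dark (np.int64(318), np.int64(319), 2)
170 brass (np.int64(176), np.int64(181), 6) dark (np.int64(315), np.int64(319), 5)
```

Pointer and tab now agree to about 3 px of a 50 px wide tab, ~0.3° too far by the visible edges. The absolute tilt of 0.302 also matches the tab angle of ~0.30. Backing off a hair and letting it settle.

Call:
servo_tool --targets '[[[0,0,0.4,0,0.25,0,0],[0,0,0.4,0,0.25,0,0],[0,0,0.4,0,0.25,0,0],[0,0,0.4,0,0.25,0,0],[0,0,0.4,0,0.25,0,0]]]'

```text
t: 17.25
tool_pos: [0.5174, -0.27, 0.156]
orientation: [[0.641, -0.733, -0.229], [-0.768, -0.614, -0.184], [-0.006, 0.294, -0.956]]
ft_force: [1.0, 0.9, -2.0]
grip_width: 0.0176
```

Call:
servo_tool --targets '[[[0,0,0,0,0,0,0],[0,0,0,0,0,0,0],[0,0,0,0,0,0,0],[0,0,0,0,0,0,0],[0,0,0,0,0,0,0]]]'

```text
t: 17.88
tool_pos: [0.5174, -0.27, 0.156]
orientation: [[0.641, -0.733, -0.229], [-0.768, -0.614, -0.184], [-0.006, 0.294, -0.956]]
ft_force: [1.0, 2.0, -1.0]
grip_width: 0.0171
```

Call:
servo_tool --targets '[[[0,0,0,0,0,0,0],[0,0,0,0,0,0,0],[0,0,0,0,0,0,0],[0,0,0,0,0,0,0],[0,0,0,0,0,0,0]]]'

```text
t: 18.5
tool_pos: [0.5174, -0.27, 0.156]
orientation: [[0.641, -0.733, -0.229], [-0.768, -0.614, -0.184], [-0.006, 0.294, -0.956]]
ft_force: [1.3, 0.7, -1.3]
grip_width: 0.0172
```

Run:
```python
from rect import *
s=st();w,c=pic('wrist','w9');R=np.array(s['orientation'])
print('C',np.array(s['tool_pos'])+R@[DX,0,.098],'tilt',np.arcsin(R[2,1]))
r=rect(w,c,s); rows(r)
b,cb=pic('side','s9')
cv2.imwrite('pics/m9.png',np.hstack([cv2.resize(r[0:520],(380,330)),cv2.resize(b[225:335,180:320],(420,330),interpolation=cv2.INTER_CUBIC)])[:,:,::-1])
w2,_=pic('wrist');print('motion',np.abs(w2.astype(int)-w)[170:205,220:300].mean())
```

```text
t 18.5 p [ 0.5174 -0.27    0.156 ] f [ 1.3  0.7 -1.3] w 0.0172
[[ 0.641 -0.733 -0.229]
 [-0.768 -0.614 -0.184]
 [-0.006  0.294 -0.956]]
C [ 0.49447004 -0.2874865   0.06235425] tilt 0.29806674091092594
50 brass (np.int64(166), np.int64(194), 20) dark (np.int64(120), np.int64(319), 165)
62 brass (np.int64(153), np.int64(199), 47) dark (np.int64(143), np.int64(272), 31)
74 brass (np.int64(153), np.int64(203), 51) dark None
86 brass (np.int64(155), np.int64(207), 53) dark (np.int64(167), np.int64(195), 29)
98 brass (np.int64(156), np.int64(211), 35) dark (np.int64(166), np.int64(198), 33)
110 brass (np.int64(158), np.int64(215), 29) dark (np.int64(167), np.int64(200), 34)
122 brass (np.int64(162), np.int64(217), 25) dark (np.int64(168), np.int64(203), 36)
134 brass (np.int64(165), np.int64(218), 21) dark (np.int64(170), np.int64(206), 37)
146 brass (np.int64(168), np.int64(218), 20) dark (np.int64(174), np.int64(208), 35)
158 brass (np.int64(172), np.int64(218), 15) dark (np.int64(178), np.int64(212), 35)
170 brass None dark (np.int64(181), np.int64(216), 36)
motion 2.6308333333333334
```

View pics/m9.png

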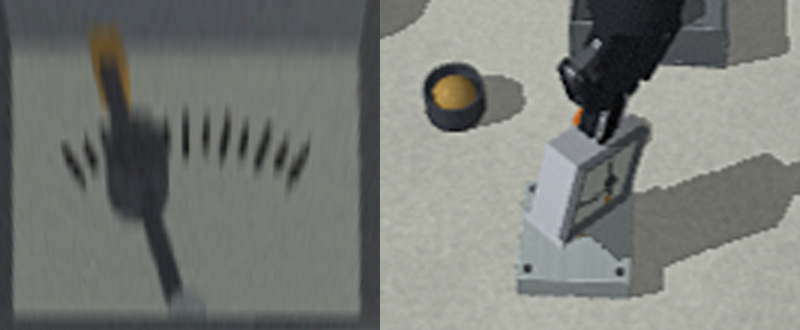

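The pointer lies centred on the tab, with brass visible on both sides in the left panel at (112,75). The side view shows the gauge tilted and clear of everything except the stud. Handing in.

```bash
python3 -c "
from h import *
print(job.job_done())"
```

```text
the job is handed in; nothing more can be done
None
```

I did the job in the order asked and handed it in at about 18.6 s, well under the 64 s limit. The hand-in gave no verdict.

**What I did**
- I lifted the rejected core off the stud and released it in the reject box. A wrist picture showed it lying inside.
- I gripped the gauge by its grip, pressed it onto the stud and rocked it about 17.1° (0.298 rad).

**Last checks**
- **Press:** the stud is in about 4.6 mm, worked out from the arm's pose rather than measured directly. The contact force is consistent with this.
- **Pointer:** it rests on the brass tab with brass visible on both sides. Row by row, pointer and tab centres agree to within about 0.5°.
- **Tab angle:** estimates ranged from 0.28 to 0.32 rad depending on the dial depth assumed, so I relied on the direct comparison of pointer and tab instead.
- **Pointer at rest:** I waited over 1.2 s after the last move. Two successive pictures differed by an average of 2.6 grey levels over the dial, which I took as camera noise.
- **Contact and surroundings:** the gauge touches only the grip and the stud in the last side view. I moved nothing else on purpose, but I did not check the other bench items one by one at the end.

**What disagreed:** the views differed by 2–3 mm on where the stud stands. I aimed at the average, and the recess fitted without catching.

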